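# Wipe the soling offcuts off the cutting plate into the scrap drawer

## Task

Clear down the cutting box: take the scraper block from the tool tray and wipe the four rubber offcuts off the plate into the open scrap drawer under its front edge, with the scraper and not with the gripper, letting none fall on the bench. Then set the scraper gently back, standing, in its bay of the tray and push the drawer fully shut, leaving the other tools and tins where they are.

Things in the scene. Friction and masses are not known exactly. Their poses are not given: they have to be found in the camera images.
- plate_center (a point): Centre of the top of the white nylon cutting plate of a grey sheet-steel cutting box (300 x 270 mm, fixed to the bench). Level, 100 mm above the bench, 280 mm along x, 250 mm along y. Front edge at x = -140 mm is open, with the scrap drawer below it. The back (+x) and both sides have an upstand 8 mm above the plate, 10 mm thick, inner faces at x = +140 and y = +-125 mm.
- scrap_drawer (a joint): How far the scrap drawer under the plate is drawn out, in metres (0 = shut, 0.15 = fully out); it slides out along the plate's -x with a friction of about 2 N and stays where it is left. It starts drawn out 100 to 130 mm.
- drawer_floor (a point): Centre of the drawer's floor inside, 16 mm above the bench, moving with it (axes as the plate's; 10 mm to -x of the plate's centre when shut). Inside, it reaches x = -131 to +128 mm and y = +-118 mm from this point, 62 mm deep. Its front panel is 266 mm wide, 12 mm thick, its top edge 80 mm above the bench, 20 mm lower than the plate.
- drawer_handle (a point): Middle of the drawer's steel bar handle (moves with the drawer): a round bar 11 mm thick and 120 mm long, parallel to the plate's y, 50 mm above the bench, 35 mm out in front of (plate's -x) the drawer's front panel.
- scraper_center (a point): Centre, 31 mm above the sole's underside, of the scraper block: dark wood on a steel sole, 62 mm high, standing on its sole. x = its length, z up. Sole 142 x 32 x 4 mm; wood 26 mm thick (y), 134 mm long up to 24 mm above the underside; from there to the top a grip 100 mm long. About 0.27 kg. Either long face may lead when wiping.
- scraper_bay (a point): Centre of the floor of the scraper's bay in the wooden tool tray (200 x 166 mm, fixed to the bench). The floor is 6 mm above the bench; the bay is 182 mm along x and 73 mm along y inside, its rim 10 to 12 mm above the floor. The scraper starts here standing, its length along x; the other bay, at +y, holds an awl.
- offcut_strip_center (a point): Centre of a loose offcut of stiff dark soling rubber, straight strip, 66 x 24 mm, 8 mm thick, lying flat on the cutting plate with its z up; its centre starts within 55 mm of the plate's centre along the plate's x and 65 mm along its y. 10 to 40 g.
- offcut_heel_center (a point): Centre of a loose offcut of stiff dark soling rubber, D-shaped heel piece, 60 x 54 mm, 8 mm thick, lying flat on the cutting plate with its z up; its centre starts within 55 mm of the plate's centre along the plate's x and 65 mm along its y. 10 to 40 g.
- offcut_crescent_center (a point): Centre of a loose offcut of stiff dark soling rubber, crescent of three straight facets, about 71 x 29 mm, 8 mm thick, lying flat on the cutting plate with its z up; its centre starts within 55 mm of the plate's centre along the plate's x and 65 mm along its y. 10 to 40 g.
- offcut_corner_center (a point): Centre of a loose offcut of stiff dark soling rubber, L-shaped corner, 60 x 44 mm, 8 mm thick, lying flat on the cutting plate with its z up; its centre starts within 55 mm of the plate's centre along the plate's x and 65 mm along its y. 10 to 40 g.
- scraper: The same scraper block; origin at the centre of the sole's underside.
- offcut_strip: The same strip offcut; origin at the centre of its underside.
- offcut_heel: The same heel offcut; origin at the centre of its underside.
- offcut_crescent: The same crescent offcut; origin at the centre of its underside.
- offcut_corner: The same corner offcut; origin at the centre of its underside.
- awl_center (a point): Bystander: awl lying in the other bay of the tool tray, 147 mm long, 22 mm high; point on its middle.
- glue_tin_center (a point): Bystander: tin of cement with a brush handle standing out of its lid, 87 mm wide, 140 mm high; point on its middle.
- tack_jar_center (a point): Bystander: glass jar of tacks with a metal cap, 66 mm wide, 85 mm high; point on its middle.
- shoe_last_center (a point): Bystander: wooden shoe last, about 250 mm long, 90 mm high; point on its middle.
- hammer_center (a point): Bystander: hammer, 260 mm long, lying; point on its middle.
- heel_stack_center (a point): Bystander: stack of five black heel blanks, about 70 mm wide, 40 mm high; point on its middle.
- thread_spool_center (a point): Bystander: black cone of thread, 64 mm wide, 103 mm high; point on its middle.

How it is judged (in metres and radians):
On the way, in this order (a step that is already met when the one before it is completed fails the run):
1. the scraper block is lifted out of its bay (z of scraper_center in the frame of scraper_bay above 0.06 m), for 0.2 s.
2. all four offcuts are in the scrap drawer (x of offcut_strip_center in the frame of drawer_floor between -0.135 and 0.135 m and y of offcut_strip_center in the frame of drawer_floor between -0.12 and 0.12 m and z of offcut_strip_center in the frame of drawer_floor between -0.005 and 0.06 m and x of offcut_heel_center in the frame of drawer_floor between -0.135 and 0.135 m and y of offcut_heel_center in the frame of drawer_floor between -0.12 and 0.12 m and z of offcut_heel_center in the frame of drawer_floor between -0.005 and 0.06 m and x of offcut_crescent_center in the frame of drawer_floor between -0.135 and 0.135 m and y of offcut_crescent_center in the frame of drawer_floor between -0.12 and 0.12 m and z of offcut_crescent_center in the frame of drawer_floor between -0.005 and 0.06 m and x of offcut_corner_center in the frame of drawer_floor between -0.135 and 0.135 m and y of offcut_corner_center in the frame of drawer_floor between -0.12 and 0.12 m and z of offcut_corner_center in the frame of drawer_floor between -0.005 and 0.06 m), for 0.2 s.
3. the scraper stands in its bay again (x of scraper_center in the frame of scraper_bay between -0.023 and 0.023 m and y of scraper_center in the frame of scraper_bay between -0.023 and 0.023 m and z of scraper_center in the frame of scraper_bay between 0.025 and 0.037 m and angle between scraper_center's own z axis and vertical below 0.1 rad and linear speed of scraper below 0.02 m/s), for 0.2 s.
At the end, for the whole second after the job is handed in: All four offcuts lie inside the scrap drawer, the drawer is shut to within 6 mm, and the scraper block stands on its sole in its bay, inside its rim (centre within 23 mm of the bay centre each way) and upright within 0.1 rad, at rest (all of step 2 and all of step 3 and value of joint scrap_drawer below 0.006 m); the robot touches nothing.
It fails at once if the scraper is let fall (linear speed of scraper above 0.6 m/s and contact force between the fingers and scraper below 0.1 N).
It fails at once if an offcut is touched by the gripper or arm instead of the scraper (contact force between any of the fingers, the arm and offcut_strip above 0.3 N or contact force between any of the fingers, the arm and offcut_heel above 0.3 N or contact force between any of the fingers, the arm and offcut_crescent above 0.3 N or contact force between any of the fingers, the arm and offcut_corner above 0.3 N).
It fails at once if an offcut has fallen on the bench (height (world z) of any of offcut_strip_center, offcut_heel_center, offcut_crescent_center, offcut_corner_center below 0.01 m).
It fails at once if a bystander is moved by more than 30 mm (distance of any of awl_center, glue_tin_center, tack_jar_center, shoe_last_center, hammer_center, heel_stack_center, thread_spool_center from where it was at the start of the episode above 0.03 m).
It also fails if it takes over 72 s, if anything falls off the work surface, if the arm or the gripper's body presses on something with over 40 N, if the wrist force passes 120 N, or if a joint passes its speed limit or range.

## Robot

A 6-joint arm with a two-finger parallel gripper is mounted at the origin on the work surface. World frame = base frame: x ahead of the robot, y to its left, z up, the work surface at z = 0. Lengths are in m, angles in degrees, forces in N, time in s.
With the tool pointing down it reaches from about 0.25 to 0.725 m from the base axis. Payload 9.7 kg.
Tool frame: the origin (TCP) lies at the very end of the fingers, on their centre line; the grasp point (between the pads) lies 19 mm behind it (bot.hold_point_z is the distance from the TCP to the grasp point, in m); z points along the fingers, y is the line along which they close (so a half turn about z gives the same grasp; the last joint's range is limited). The gripper opens to 85 mm and grips with 20 to 120 N. Pads are 22 mm wide; open, the fingers measure 114 mm over their backs; the gripper's body (76 mm by 85 mm) begins 54 mm behind the grasp point. The pads swing forward as they close: fully open they stand 13 mm farther back than shut.
Start: joints at [-72.823, 4.979, 10.078, 95.1, 0, 90], TCP at [0.162, -0.525, 0.231] pointing down, gripper open.
Joint ranges: [-179.16, 179.16], [-48.56, 103.87], [-65.8, 70.77], [-126.05, 130.52], [-82.76, 87.17], [-180, 180]. Speed limits (degrees/s): [127.2, 127.2, 147.25, 180, 180, 180].

## Interface

Orientations are given as [roll, pitch, yaw] about the fixed x, y, z axes, in that order (R = Rz(yaw) Ry(pitch) Rx(roll)).
In Python, from workcell import bot gives the robot as it stands.
- The arm moves only by the tool play_rows, never from a script. Its argument "targets" is a list of rows, each an object with "grip": the closure in counts, from 0 (fully open) to 255 (shut); "linear": the shift along the world's x, y, z in cm, a list of three; "delta_rot": the turn, a rotation vector about the world's x, y, z in rad, a list of three. A call has 1 to 10 rows; each row is the pose to reach, as a shift and turn from the pose commanded when the call began; what a row does not reach only later rows make up. A row lasts 1/10 s, in which the tool goes at most 50 mm and 8.59 degrees, less where a joint would pass 70% of its speed; a pose out of reach is approached as far as the arm can. A call with a gripper value outside its range is refused whole. The fingers move at their own pace and stop on an object; "force" is the grip in N (left out, the last holds). Time passes only in rows, so rows that repeat a pose let the fingers close. It gives the time, the measured TCP pose, the force, the opening and the grip force at its end, in the units of the state.
- bot.get_obs(): the state, without advancing time (a new reading comes with each control period).
- bot.camera(name): name is "scene" or "top" or "wrist"; returns a dict with "color" (420x560x3 uint8, red, green, blue), "range_z" (420x560 float32, m along the optical axis (not along the pixel's ray), 0 where there is no reading), "fov_y" (degrees; the focal length in pixels is half the picture's height over the tangent of half this angle, whatever the lens; pixels are square), "cx", "cy" (the principal point, pixels), "world_to_cam" (4x4, takes a point from world to camera coordinates). Camera axes: x right, y up, looking along -z (the intrinsics and any distortion apply to the point x, -y, -z); pixel columns grow to the right and rows downward; lengths in m; the calibration is good to about 2 mm. A picture is of the moment at which its call begins.
- bot.job_done(): hands the job in; it is judged then, once.
Trained networks look in a picture, given as the dict that the camera call returned (one of the last four; its "shot" number tells which), for a name from the list of things; names that differ only in an ending like _2 or _b are one class to them, and where a whole thing is asked for, a point or a joint stands for the part that bears it (a point fixed in the world has none). Each returns a list of dicts, best first, with "conf" (0 to 1); they miss things now and then, are a little off and sometimes report something else, mostly with a low value. They report only what shows in the picture. A call takes as long as a camera call.
- bot.search_frame(picture, target): "box" ([left, top, right, bottom] in pixels, round what is visible of it).
- bot.trace(picture, target): "pixels" (420x560 bool, what is visible of it) and "box" ([left, top, right, bottom] in pixels, round what is visible of it).
- bot.pinpoint(picture, target): "pixel" ([column, row] in pixels: a listed point, or the origin of a listed thing).
The state is a dict: "time": time; "q": joint angles; "qd": joint speeds; "joint_efforts": joint torques, N m; "ee_pos": TCP position; "tcp_rot": TCP orientation; "wrist_force": force on the tool from outside, world axes, zero at the start; "torque": the same for the moment, N m; "opening": finger opening in m; "grasp_force": force on a finger pad.
Only numpy, scipy, OpenCV 4.12 (cv2) and the standard library are available. Lean on these libraries where they do the work, as an engineer would, in place of code of your own. Each camera call takes 0.05 s, during which the arm holds its last target. There are 200 camera calls.

## Working session

There is one attempt and no reset: what is moved stays moved. The work goes in short steps, Python scripts to look and compute and a tool call to move; the robot and the scene stay as the last step left them, time stands still between calls to the robot, and variables do not carry over. Pictures are saved under pics/ and viewed, at most 10 in all, crops included, and the job is handed in when it is done.

Besides the shell and the picture viewer there is one more tool, called after ">>>" as a command line: name --argument value ..., lists and objects as JSON in quotes. play_rows: Moves the arm, as the interface text tells. Its arguments: {"type":"object","properties":{"targets":{"type":"array","items":{"type":"object","properties":{"grip":{"type":"number"},"linear":{"type":"array","items":{"type":"number"}},"delta_rot":{"type":"array","items":{"type":"number"}}}}},"force":{"type":"number"}},"required":["targets"]}

```bash
mkdir -p pics
cat > h.py <<'E'
import numpy as np, cv2
from workcell import bot
def w(p,u,v,z=None):
    f=210/np.tan(np.radians(p["fov_y"])/2)
    M=np.linalg.inv(p["world_to_cam"])
    d=np.array([(u-p["cx"])/f,-(v-p["cy"])/f,-1.])
    if z is None: return M[:3,:3]@(d*p["range_z"][int(round(v)),int(round(u))])+M[:3,3]
    r=M[:3,:3]@d; o=M[:3,3]
    return o+r*(z-o[2])/r[2]
def save(p,n): cv2.imwrite("pics/"+n,cv2.cvtColor(p["color"],cv2.COLOR_RGB2BGR))
def cloud(p):
    f=210/np.tan(np.radians(p["fov_y"])/2); M=np.linalg.inv(p["world_to_cam"])
    v,u=np.mgrid[:420,:560]; r=p["range_z"]
    c=np.stack([(u-p["cx"])/f*r,-(v-p["cy"])/f*r,-r],-1)
    return c@M[:3,:3].T+M[:3,3]
E
python3 - <<'E'
from h import *
for n in ("top","scene"):
    p=bot.camera(n); save(p,n+"0.png"); print(n,{k:p[k] for k in p if k not in("color","range_z","world_to_cam")})
    for t,z in dict(plate_center=.1,drawer_floor=.016,drawer_handle=.05,scraper_center=.037,scraper_bay=.006,offcut_strip_center=.104,offcut_heel_center=.104,offcut_crescent_center=.104,offcut_corner_center=.104,awl_center=.015,glue_tin_center=.07,tack_jar_center=.042,shoe_last_center=.045,hammer_center=.015,heel_stack_center=.02,thread_spool_center=.05).items():
        r=bot.pinpoint(p,t)
        if r: print(t,np.round(r[0]["pixel"]),round(r[0]["conf"],2),np.round(w(p,*r[0]["pixel"],z),3))
o=bot.get_obs(); print(o)
E
```

```text
top {'fov_y': 53.17820420949377, 'cx': 279.2742224341908, 'cy': 208.8216421358027, 'shot': 1}
plate_center [218. 227.] 0.69 [0.485 0.193 0.1  ]
drawer_floor [266. 234.] 0.78 [0.469 0.072 0.016]
drawer_handle [336. 246.] 0.65 [ 0.436 -0.113  0.05 ]
scraper_center [428. 222.] 0.6 [ 0.501 -0.368  0.037]
scraper_bay [429. 219.] 0.65 [ 0.509 -0.383  0.006]
offcut_strip_center [239. 211.] 0.75 [0.524 0.14  0.104]
offcut_heel_center [227. 243.] 0.64 [0.444 0.169 0.104]
offcut_crescent_center [206. 195.] 0.46 [0.565 0.225 0.104]
offcut_corner_center [197. 236.] 0.82 [0.46  0.246 0.104]
awl_center [402. 210.] 0.58 [ 0.536 -0.306  0.015]
glue_tin_center [361. 125.] 0.93 [ 0.761 -0.185  0.07 ]
tack_jar_center [282. 113.] 0.88 [0.802 0.028 0.042]
shoe_last_center [123. 188.] 0.58 [0.591 0.46  0.045]
hammer_center [188. 317.] 0.6 [0.243 0.284 0.015]
heel_stack_center [121. 264.] 0.86 [0.388 0.468 0.02 ]
thread_spool_center [389. 297.] 0.62 [ 0.301 -0.253  0.05 ]
scene {'fov_y': 52.725477728333516, 'cx': 282.61260672802064, 'cy': 217.60208118745584, 'shot': 2}
plate_center [338. 229.] 0.87 [0.505 
[... 744 characters left out ...]
0.78 [ 0.287 -0.269  0.05 ]
{'time': 1.7, 'q': array([-7.28220088e+01,  4.97927075e+00,  1.00794313e+01,  9.51008641e+01,
       -4.88950541e-05,  8.99999327e+01]), 'qd': array([-0.05119608,  0.02248244, -0.0186125 ,  0.07165343,  0.05119582,
       -0.06175618]), 'joint_efforts': array([-3.26698291e-04, -5.20092738e+01,  4.64857972e+01,  1.69023173e-03,
       -1.92569144e-05,  6.21136209e-06]), 'ee_pos': array([ 0.16243566, -0.5254601 ,  0.23129149]), 'tcp_rot': array([-1.79999297e+02,  4.88942283e-05,  1.71780584e+01]), 'wrist_force': array([ 0.2496003 , -0.13875009,  0.67650173]), 'torque': array([-0.03492163,  0.04646218,  0.01401464]), 'grasp_force': 0.0, 'opening': 0.0854316333114881}
```

View pics/top0.png

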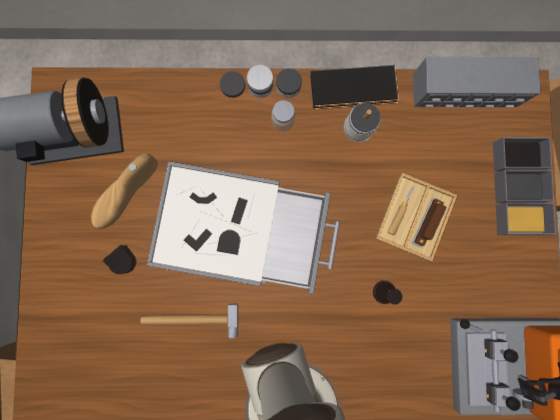

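Run:
```python
from h import *
p=bot.camera("top"); P=cloud(p); ok=p["range_z"]>0
def rect(m,l):
    q=P[m][:,:2].astype(np.float32)*1000
    (c,s,a)=cv2.minAreaRect(q); print(l,len(q),np.round(c,1),np.round(s,1),round(a,1), 'z',np.round(np.percentile(P[m][:,2],[5,50,95]),3)); 
X,Y,Z=P[...,0],P[...,1],P[...,2]
reg=ok&(X>.3)&(X<.7)&(Y>0.0)&(Y<.4)
def big(m):
    n,l,s,_=cv2.connectedComponentsWithStats(m.astype(np.uint8)); return l==1+np.argmax(s[1:,4])
m=big(reg&(Z>.09)&(Z<.12)); rect(m,"box top")
cnt=cv2.convexHull((P[m][:,:2]*1000).astype(np.float32))
print("box approx",cv2.approxPolyDP(cnt,12,True).reshape(-1,2).round(0).tolist())
r=ok&(X>.35)&(X<.65)&(Y>-.5)&(Y<-.2)
rect(big(r&(Z>.055)&(Z<.08)),"scraper top"); rect(big(r&(Z>.01)&(Z<.08)),"tray")
d=ok&(X>.25)&(X<.65)&(Y>-.2)&(Y<.06)
rect(big(d&(Z>.07)&(Z<.09)),"drawer rim"); rect(big(d&(Z>.035)&(Z<.065)&(Y<-.05)),"handle")
for t in("scraper","scraper_bay","drawer_handle","plate_center","offcut_strip","offcut_heel","offcut_crescent","offcut_corner"):
    a=bot.trace(p,t)
    if a: rect(a[0]["pixels"]&ok,t+" %.2f"%a[0]["conf"])
```

```text
box top 12113 [495.8 204.6] [290.3 275.4] 79.7 z [0.098 0.102 0.111]
box approx [[654.0, 321.0], [388.0, 368.0], [338.0, 88.0], [601.0, 41.0]]
scraper top 410 [ 501.4 -375.8] [28.  99.9] 63.9 z [0.059 0.068 0.071]
tray 1889 [ 518.  -344.7] [167.1 200.3] 67.4 z [0.011 0.019 0.069]
drawer rim 670 [451.3 -16.6] [137.2 263.4] 85.0 z [0.074 0.08  0.084]
handle 256 [441.9 -95.1] [ 37.5 127.5] 79.7 z [0.051 0.055 0.059]
scraper 0.81 821 [ 497.7 -382.3] [ 50.1 141.6] 62.5 z [0.009 0.053 0.071]
scraper_bay 0.57 3189 [ 519.3 -345.3] [167.1 205.6] 67.3 z [0.003 0.008 0.02 ]
drawer_handle 0.78 5276 [457.2 -29.9] [187.2 270.8] 79.7 z [0.013 0.018 0.081]
plate_center 0.62 16460 [485.5 127.4] [510.9 301. ] 80.0 z [0.015 0.1   0.108]
offcut_strip 0.72 237 [526.1 140.2] [24.  64.6] 72.4 z [0.106 0.109 0.113]
offcut_heel 0.61 477 [448.4 162.8] [58.3 60.9] 74.1 z [0.104 0.109 0.113]
offcut_crescent 0.52 186 [559.2 233. ] [67.6 26.4] 85.8 z [0.102 0.109 0.112]
offcut_corner 0.55 295 [458.2 243.9] [44.  64.3] 46.4 z [0.103 0.109 0.112]
```

The top view shows the tray with the scraper standing at about (432,222). The cutting box is at about (220,225) with four offcuts on the plate, and its drawer is open to the right, with the handle at about (335,245). The plate x axis is at a world yaw of about 80°, and the scraper length is at about −25°.

>>> play_rows --targets '[{"grip": 0, "linear": [5, 2, 0], "delta_rot": [0, 0, 0.14]}, {"grip": 0, "linear": [9, 4, 0], "delta_rot": [0, 0, 0.28]}, {"grip": 0, "linear": [13, 6, 0], "delta_rot": [0, 0, 0.42]}, {"grip": 0, "linear": [17, 8, 0], "delta_rot": [0, 0, 0.56]}, {"grip": 0, "linear": [21, 9.5, 0], "delta_rot": [0, 0, 0.7]}, {"grip": 0, "linear": [25, 11, 0], "delta_rot": [0, 0, 0.84]}, {"grip": 0, "linear": [28, 12.5, 0], "delta_rot": [0, 0, 0.98]}, {"grip": 0, "linear": [31, 14, 0], "delta_rot": [0, 0, 1.12]}, {"grip": 0, "linear": [33, 15, 0], "delta_rot": [0, 0, 1.26]}, {"grip": 0, "linear": [33.9, 15, 0], "delta_rot": [0, 0, 1.4]}]'

```text
time: 3.15
ee_pos: [0.5033, -0.3739, 0.2309]
tcp_rot: [180.0, -0.0, 97.9]
wrist_force: [0.2, -0.9, -0.2]
opening: 0.0854
grasp_force: 0.0
```

>>> play_rows --targets '[{"grip": 0, "linear": [0, 0, 0], "delta_rot": [0, 0, 0.14]}, {"grip": 0, "linear": [0, 0, 0], "delta_rot": [0, 0, 0.28]}, {"grip": 0, "linear": [0, 0, 0], "delta_rot": [0, 0, 0.42]}, {"grip": 0, "linear": [0, 0, 0], "delta_rot": [0, 0, 0.56]}, {"grip": 0, "linear": [0, 0, 0], "delta_rot": [0, 0, 0.7]}, {"grip": 0, "linear": [0, 0, 0], "delta_rot": [0, 0, 0.84]}, {"grip": 0, "linear": [0, 0, 0], "delta_rot": [0, 0, 1.0]}, {"grip": 0, "linear": [0, 0, 0], "delta_rot": [0, 0, 1.0]}, {"grip": 0, "linear": [0, 0, 0], "delta_rot": [0, 0, 1.0]}]'

```text
time: 4.05
ee_pos: [0.5015, -0.3754, 0.2312]
tcp_rot: [180.0, -0.0, 154.5]
wrist_force: [-0.0, -0.6, -0.2]
opening: 0.0859
grasp_force: 0.0
```

Run:
```python
from h import *
p=bot.camera("wrist"); save(p,"w1.png"); P=cloud(p); ok=p["range_z"]>0
X,Y,Z=P[...,0],P[...,1],P[...,2]
def big(m):
    n,l,s,_=cv2.connectedComponentsWithStats(m.astype(np.uint8)); return l==1+np.argmax(s[1:,4])
def rect(m,l):
    c,s,a=cv2.minAreaRect((P[m][:,:2]*1000).astype(np.float32)); print(l,m.sum(),np.round(c,1),np.round(s,1),round(a,1),np.round(np.percentile(P[m][:,2],[5,50,95]),4))
r=ok&(X>.35)&(X<.65)&(Y>-.55)&(Y<-.15)
rect(big(r&(Z>.06)&(Z<.08)),"top"); rect(big(r&(Z>.012)&(Z<.024)),"tray rim"); rect(big(r&(Z>.03)&(Z<.08)),"scr")
for t,z in dict(scraper_center=.037,scraper_bay=.006).items():
    a=bot.pinpoint(p,t)
    if a: print(t,a[0]["conf"],w(p,*a[0]["pixel"],z).round(4))
o=bot.get_obs(); print(o["time"],o["ee_pos"],o["tcp_rot"],o["q"].round(1))
```

```text
top 2867 [ 501.  -375.2] [25.4 99.4] 63.8 [0.0651 0.0673 0.0686]
tray rim 6328 [ 517.3 -344. ] [166.4 200.3] 67.6 [0.0139 0.0162 0.0184]
scr 2938 [ 507.2 -378.2] [ 25.4 118.7] 63.8 [0.0645 0.0673 0.0686]
scraper_center 0.7 [ 0.5012 -0.3765  0.037 ]
scraper_bay 0.6 [ 0.502  -0.3798  0.006 ]
4.2 [ 0.50142184 -0.37547712  0.23127698] [ 1.79999576e+02 -3.00963669e-04  1.54532167e+02] [-36.8  15.9  22.7  96.7   0.  -11.4]
```

View pics/w1.png

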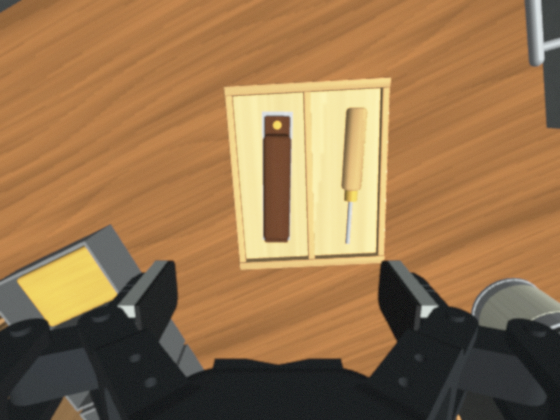

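The wrist view shows the scraper upright in the left bay, at about (277,180), with the awl to its right at about (352,175). The fingers straddle the bay, so I'm descending now.

>>> play_rows --targets '[{"grip": 0, "linear": [0, 0, -4]}, {"grip": 0, "linear": [0, 0, -8.5]}, {"grip": 0, "linear": [0, 0, -13]}, {"grip": 0, "linear": [0, 0, -16.5]}, {"grip": 0, "linear": [0, 0, -18.5]}, {"grip": 0, "linear": [0, 0, -19.3]}, {"grip": 0, "linear": [0, 0, -19.3]}, {"grip": 120, "linear": [0, 0, -19.3]}, {"grip": 160, "linear": [0, 0, -19.3]}, {"grip": 255, "linear": [0, 0, -19.3]}]' --force 60

```text
validation failed for argument at $.ta...
```

>>> play_rows --targets '[{"grip": 255, "linear": [0, 0, 0]}, {"grip": 255, "linear": [0, 0, 0]}, {"grip": 255, "linear": [0, 0, 0]}, {"grip": 255, "linear": [0, 0, 0]}, {"grip": 255, "linear": [0, 0, 0]}]' --force 60

```text
validation failed for argument at $.ta...
```

>>> play_rows --targets '[{"grip": 0, "linear": [0, 0, -4], "delta_rot": [0, 0, 0]}, {"grip": 0, "linear": [0, 0, -8.5], "delta_rot": [0, 0, 0]}, {"grip": 0, "linear": [0, 0, -13], "delta_rot": [0, 0, 0]}, {"grip": 0, "linear": [0, 0, -16.5], "delta_rot": [0, 0, 0]}, {"grip": 0, "linear": [0, 0, -18.5], "delta_rot": [0, 0, 0]}, {"grip": 0, "linear": [0, 0, -19.3], "delta_rot": [0, 0, 0]}, {"grip": 0, "linear": [0, 0, -19.3], "delta_rot": [0, 0, 0]}, {"grip": 120, "linear": [0, 0, -19.3], "delta_rot": [0, 0, 0]}, {"grip": 160, "linear": [0, 0, -19.3], "delta_rot": [0, 0, 0]}, {"grip": 255, "linear": [0, 0, -19.3], "delta_rot": [0, 0, 0]}]' --force 60

```text
time: 5.2
ee_pos: [0.502, -0.3759, 0.0397]
tcp_rot: [-180.0, 0.1, 154.7]
wrist_force: [-1.1, 0.2, 0.4]
opening: 0.0441
grasp_force: 0.0
```

>>> play_rows --targets '[{"grip": 255, "linear": [0, 0, 0], "delta_rot": [0, 0, 0]}, {"grip": 255, "linear": [0, 0, 0], "delta_rot": [0, 0, 0]}, {"grip": 255, "linear": [0, 0, 0], "delta_rot": [0, 0, 0]}, {"grip": 255, "linear": [0, 0, 0], "delta_rot": [0, 0, 0]}, {"grip": 255, "linear": [0, 0, 0], "delta_rot": [0, 0, 0]}]' --force 60

```text
time: 5.7
ee_pos: [0.5018, -0.3757, 0.0391]
tcp_rot: [-180.0, 0.1, 154.7]
wrist_force: [-0.4, 0.4, 5.5]
opening: 0.0247
grasp_force: 59.5
```

>>> play_rows --targets '[{"grip": 255, "linear": [0, 0, 2], "delta_rot": [0, 0, 0]}, {"grip": 255, "linear": [0, 0, 6], "delta_rot": [0, 0, 0]}, {"grip": 255, "linear": [0, 0, 10], "delta_rot": [0, 0, 0]}, {"grip": 255, "linear": [0, 0, 14], "delta_rot": [0, 0, 0]}, {"grip": 255, "linear": [0, 0, 17], "delta_rot": [0, 0, 0]}, {"grip": 255, "linear": [0, 2, 19], "delta_rot": [0, 0, 0]}, {"grip": 255, "linear": [0, 5, 20], "delta_rot": [0, 0, 0.05]}, {"grip": 255, "linear": [0, 9, 20], "delta_rot": [0, 0, 0.1]}, {"grip": 255, "linear": [0, 14, 20], "delta_rot": [0, 0, 0.15]}, {"grip": 255, "linear": [0, 19, 20], "delta_rot": [0, 0, 0.265]}]'

```text
time: 6.7
ee_pos: [0.5009, -0.184, 0.2376]
tcp_rot: [180.0, -0.1, 170.0]
wrist_force: [1.3, 0.9, -2.1]
opening: 0.0251
grasp_force: 59.5
```

>>> play_rows --targets '[{"grip": 255, "linear": [0, 5, 0], "delta_rot": [0, 0, 0]}, {"grip": 255, "linear": [0, 10, 0], "delta_rot": [0, 0, 0]}, {"grip": 255, "linear": [-1, 15, 0], "delta_rot": [0, 0, 0]}, {"grip": 255, "linear": [-1, 19.5, 0], "delta_rot": [0, 0, 0]}, {"grip": 255, "linear": [-2, 24, 0], "delta_rot": [0, 0, 0]}, {"grip": 255, "linear": [-2, 28.5, 0], "delta_rot": [0, 0, 0]}, {"grip": 255, "linear": [-3.2, 33, 0], "delta_rot": [0, 0, 0]}, {"grip": 255, "linear": [-3.2, 37.5, 0], "delta_rot": [0, 0, 0]}, {"grip": 255, "linear": [-3.2, 42, 0], "delta_rot": [0, 0, 0]}, {"grip": 255, "linear": [-3.2, 46, 0], "delta_rot": [0, 0, 0]}]'

```text
time: 7.7
ee_pos: [0.4688, 0.2767, 0.2378]
tcp_rot: [-180.0, -0.0, 169.9]
wrist_force: [0.9, -0.5, -2.2]
opening: 0.0248
grasp_force: 59.5
```

>>> play_rows --targets '[{"grip": 255, "linear": [0, 3, 0], "delta_rot": [0, 0, 0]}, {"grip": 255, "linear": [0, 4.6, 0], "delta_rot": [0, 0, 0]}, {"grip": 255, "linear": [0, 4.6, 0], "delta_rot": [0, 0, 0]}, {"grip": 255, "linear": [0, 4.6, 0], "delta_rot": [0, 0, 0]}]'

```text
time: 8.1
ee_pos: [0.4693, 0.32, 0.2379]
tcp_rot: [-179.9, -0.0, 169.9]
wrist_force: [0.7, -0.9, -2.6]
opening: 0.0252
grasp_force: 59.5
```

Run:
```python
from h import *
p=bot.camera("wrist"); save(p,"w2.png")
o=bot.get_obs(); print(o["time"],o["ee_pos"],o["tcp_rot"],o["q"].round(1))
C=np.array([.495,.2]);a=np.radians(79.8);e=np.array([np.cos(a),np.sin(a)]);f=np.array([-e[1],e[0]])
print("tcp in plate",(o["ee_pos"][:2]-C)@e,(o["ee_pos"][:2]-C)@f)
for n in("top","scene"):
  p=bot.camera(n); 
  if n=="scene": save(p,"s2.png")
  for t,z in dict(plate_center=.1,drawer_handle=.05,drawer_floor=.016,scraper_center=o["ee_pos"][2]-.002).items():
    r=bot.pinpoint(p,t)
    if r: q=w(p,*r[0]["pixel"],z); print(n,t,r[0]["conf"],q.round(3),((q[:2]-C)@e).round(4),((q[:2]-C)@f).round(4))
```

```text
8.15 [0.46948675 0.319626   0.23820776] [-1.79965076e+02 -1.17562645e-02  1.69837976e+02] [34.3  7.7 13.8 96.2 -0.  44.4]
tcp in plate 0.11321737798326204 0.04629396501645029
top plate_center 0.75 [0.49  0.202 0.1  ] 0.001 0.0055
top drawer_handle 0.57 [ 0.436 -0.111  0.05 ] -0.3169 0.0032
top drawer_floor 0.59 [0.471 0.068 0.016] -0.1338 0.0002
top scraper_center 0.6 [0.473 0.327 0.236] 0.1215 0.0442
scene plate_center 0.93 [0.495 0.199 0.1  ] -0.0008 0.0001
scene drawer_handle 0.69 [ 0.435 -0.096  0.05 ] -0.3015 0.0063
scene drawer_floor 0.83 [0.471 0.065 0.016] -0.137 0.0
scene scraper_center 0.95 [0.467 0.315 0.236] 0.1078 0.0479
```

View pics/w2.png

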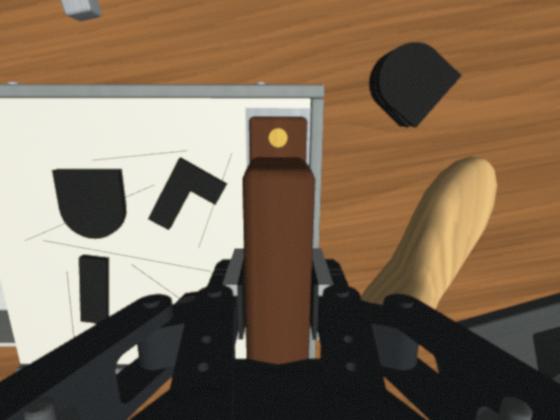

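The wrist view shows the scraper parallel to the right (back) upstand at about (318,100). The offcuts lie clear to its left: corner (190,190), heel (92,200), strip (95,290). I'm lowering now.

>>> play_rows --targets '[{"grip": 255, "linear": [0, 0, -4], "delta_rot": [0, 0, 0]}, {"grip": 255, "linear": [0, 0, -7], "delta_rot": [0, 0, 0]}, {"grip": 255, "linear": [0, 0, -9], "delta_rot": [0, 0, 0]}, {"grip": 255, "linear": [0, 0, -10], "delta_rot": [0, 0, 0]}, {"grip": 255, "linear": [0, 0, -10.35], "delta_rot": [0, 0, 0]}, {"grip": 255, "linear": [0, 0, -10.35], "delta_rot": [0, 0, 0]}]'

```text
time: 9.25
ee_pos: [0.4696, 0.3206, 0.1353]
tcp_rot: [180.0, 0.0, 169.9]
wrist_force: [0.4, 0.9, -2.7]
opening: 0.025
grasp_force: 59.5
```

>>> play_rows --targets '[{"grip": 255, "linear": [-0.21, -1.18, -0.05], "delta_rot": [0, 0, 0]}, {"grip": 255, "linear": [-0.42, -2.36, -0.05], "delta_rot": [0, 0, 0]}, {"grip": 255, "linear": [-0.64, -3.54, -0.05], "delta_rot": [0, 0, 0]}, {"grip": 255, "linear": [-0.85, -4.72, -0.05], "delta_rot": [0, 0, 0]}, {"grip": 255, "linear": [-1.06, -5.9, -0.05], "delta_rot": [0, 0, 0]}, {"grip": 255, "linear": [-1.27, -7.08, -0.05], "delta_rot": [0, 0, 0]}, {"grip": 255, "linear": [-1.49, -8.26, -0.05], "delta_rot": [0, 0, 0]}, {"grip": 255, "linear": [-1.7, -9.44, -0.05], "delta_rot": [0, 0, 0]}, {"grip": 255, "linear": [-1.91, -10.62, -0.05], "delta_rot": [0, 0, 0]}, {"grip": 255, "linear": [-2.12, -11.8, -0.05], "delta_rot": [0, 0, 0]}]'

```text
time: 10.25
ee_pos: [0.448, 0.2016, 0.1343]
tcp_rot: [180.0, 0.0, 169.9]
wrist_force: [0.7, 0.4, -1.9]
opening: 0.0251
grasp_force: 59.7
```

Run:
```python
from h import *
p=bot.camera("scene"); a=cv2.cvtColor(p["color"],cv2.COLOR_RGB2BGR)[130:330,210:430]
q=bot.camera("top"); b=cv2.cvtColor(q["color"],cv2.COLOR_RGB2BGR)[140:310,140:350]
cv2.imwrite("pics/c3.png",np.hstack([cv2.resize(a,(390,355)),cv2.resize(b,(400,355))]))
```

```text
(no output)
```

View pics/c3.png

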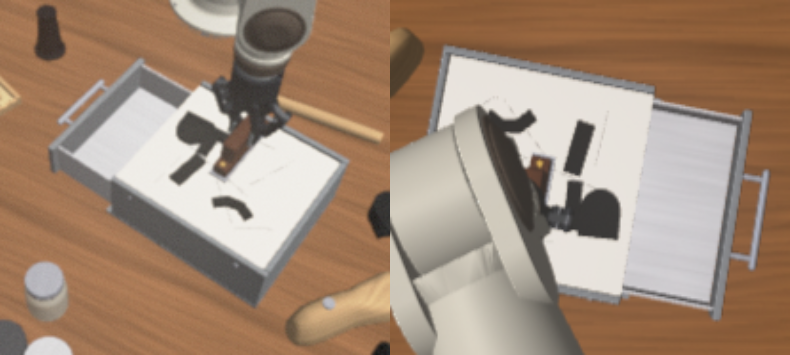

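The pictures show the corner and heel being pushed ahead of the scraper towards the drawer, with the strip and crescent off to the side. I'm continuing the stroke.

>>> play_rows --targets '[{"grip": 255, "linear": [-0.21, -1.18, 0], "delta_rot": [0, 0, 0]}, {"grip": 255, "linear": [-0.42, -2.36, 0], "delta_rot": [0, 0, 0]}, {"grip": 255, "linear": [-0.64, -3.54, 0], "delta_rot": [0, 0, 0]}, {"grip": 255, "linear": [-0.85, -4.72, 0], "delta_rot": [0, 0, 0]}, {"grip": 255, "linear": [-1.06, -5.9, 0], "delta_rot": [0, 0, 0]}, {"grip": 255, "linear": [-1.24, -6.9, 0], "delta_rot": [0, 0, 0]}, {"grip": 255, "linear": [-1.42, -7.9, 0], "delta_rot": [0, 0, 0]}, {"grip": 255, "linear": [-1.6, -8.9, 0], "delta_rot": [0, 0, 0]}, {"grip": 255, "linear": [-1.78, -9.9, 0], "delta_rot": [0, 0, 0]}, {"grip": 255, "linear": [-1.96, -10.9, 0], "delta_rot": [0, 0, 0]}]'

```text
time: 11.35
ee_pos: [0.4285, 0.0927, 0.1343]
tcp_rot: [-180.0, 0.0, 169.9]
wrist_force: [-0.3, 1.4, -2.2]
opening: 0.0256
grasp_force: 59.7
```

>>> play_rows --targets '[{"grip": 255, "linear": [-0.16, -0.9, 0], "delta_rot": [0, 0, 0]}, {"grip": 255, "linear": [-0.32, -1.8, 0], "delta_rot": [0, 0, 0]}, {"grip": 255, "linear": [-0.45, -2.5, 0], "delta_rot": [0, 0, 0]}, {"grip": 255, "linear": [-0.45, -2.5, 0], "delta_rot": [0, 0, 0]}, {"grip": 255, "linear": [-0.45, -2.5, 0], "delta_rot": [0, 0, 0]}]'

```text
time: 11.85
ee_pos: [0.4242, 0.0685, 0.1343]
tcp_rot: [180.0, 0.0, 169.8]
wrist_force: [-0.7, 0.5, -2.1]
opening: 0.0249
grasp_force: 59.5
```

Run:
```python
from h import *
p=bot.camera("scene"); a=cv2.cvtColor(p["color"],cv2.COLOR_RGB2BGR)[130:330,210:430]
q=bot.camera("top"); b=cv2.cvtColor(q["color"],cv2.COLOR_RGB2BGR)[140:310,140:350]
cv2.imwrite("pics/c4.png",np.hstack([cv2.resize(a,(390,355)),cv2.resize(b,(400,355))]))
```

```text
(no output)
```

View pics/c4.png

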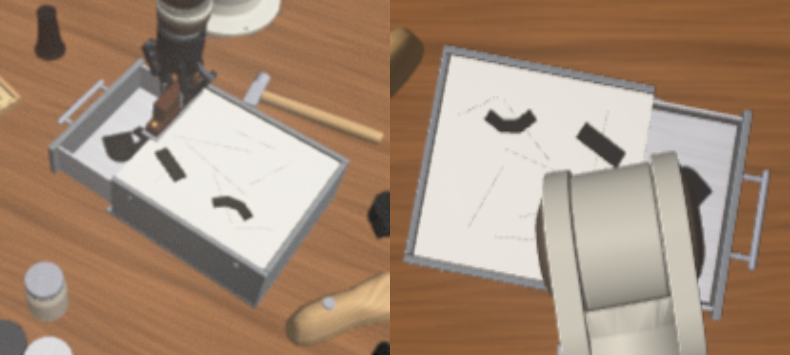

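The scene view shows the heel and corner down in the drawer at about (125,145). The strip at (170,163) and crescent at (232,207) are still on the plate. I'm going back for the second swath.

>>> play_rows --targets '[{"grip": 255, "linear": [0, 0, 2], "delta_rot": [0, 0, 0]}, {"grip": 255, "linear": [0, 0, 4.5], "delta_rot": [0, 0, 0]}, {"grip": 255, "linear": [2, 3.5, 5], "delta_rot": [0, 0, 0]}, {"grip": 255, "linear": [4, 7, 5], "delta_rot": [0, 0, 0]}, {"grip": 255, "linear": [6, 10.5, 5], "delta_rot": [0, 0, 0]}, {"grip": 255, "linear": [8, 14, 5], "delta_rot": [0, 0, 0]}, {"grip": 255, "linear": [10, 17.5, 5], "delta_rot": [0, 0, 0]}, {"grip": 255, "linear": [12, 21, 5], "delta_rot": [0, 0, 0]}, {"grip": 255, "linear": [13.6, 23.6, 5], "delta_rot": [0, 0, 0]}, {"grip": 255, "linear": [13.6, 23.6, 5], "delta_rot": [0, 0, 0]}]'

```text
time: 12.95
ee_pos: [0.5609, 0.308, 0.1819]
tcp_rot: [-180.0, -0.1, 170.0]
wrist_force: [-0.8, -0.5, -3.4]
opening: 0.0256
grasp_force: 60.2
```

>>> play_rows --targets '[{"grip": 255, "linear": [0, 0, 0], "delta_rot": [0, 0, 0]}, {"grip": 255, "linear": [0, 0, -2], "delta_rot": [0, 0, 0]}, {"grip": 255, "linear": [0, 0, -3.5], "delta_rot": [0, 0, 0]}, {"grip": 255, "linear": [0, 0, -4.5], "delta_rot": [0, 0, 0]}, {"grip": 255, "linear": [0, 0, -5], "delta_rot": [0, 0, 0]}, {"grip": 255, "linear": [0, 0, -5], "delta_rot": [0, 0, 0]}]'

```text
time: 13.55
ee_pos: [0.5599, 0.3041, 0.1342]
tcp_rot: [-180.0, -0.0, 169.9]
wrist_force: [-0.7, 0.7, -2.4]
opening: 0.0247
grasp_force: 60.4
```

Second stroke, again 25.4 cm along −plate x.

>>> play_rows --targets '[{"grip": 255, "linear": [-0.21, -1.18, 0], "delta_rot": [0, 0, 0]}, {"grip": 255, "linear": [-0.42, -2.36, 0], "delta_rot": [0, 0, 0]}, {"grip": 255, "linear": [-0.64, -3.54, 0], "delta_rot": [0, 0, 0]}, {"grip": 255, "linear": [-0.85, -4.72, 0], "delta_rot": [0, 0, 0]}, {"grip": 255, "linear": [-1.06, -5.9, 0], "delta_rot": [0, 0, 0]}, {"grip": 255, "linear": [-1.27, -7.08, 0], "delta_rot": [0, 0, 0]}, {"grip": 255, "linear": [-1.49, -8.26, 0], "delta_rot": [0, 0, 0]}, {"grip": 255, "linear": [-1.7, -9.44, 0], "delta_rot": [0, 0, 0]}, {"grip": 255, "linear": [-1.91, -10.62, 0], "delta_rot": [0, 0, 0]}, {"grip": 255, "linear": [-2.12, -11.8, 0], "delta_rot": [0, 0, 0]}]'

```text
time: 14.55
ee_pos: [0.5387, 0.1856, 0.1343]
tcp_rot: [-180.0, 0.0, 169.9]
wrist_force: [1.0, 0.0, -2.7]
opening: 0.025
grasp_force: 60.4
```

>>> play_rows --targets '[{"grip": 255, "linear": [-0.21, -1.18, 0], "delta_rot": [0, 0, 0]}, {"grip": 255, "linear": [-0.42, -2.36, 0], "delta_rot": [0, 0, 0]}, {"grip": 255, "linear": [-0.64, -3.54, 0], "delta_rot": [0, 0, 0]}, {"grip": 255, "linear": [-0.85, -4.72, 0], "delta_rot": [0, 0, 0]}, {"grip": 255, "linear": [-1.06, -5.9, 0], "delta_rot": [0, 0, 0]}, {"grip": 255, "linear": [-1.24, -6.9, 0], "delta_rot": [0, 0, 0]}, {"grip": 255, "linear": [-1.42, -7.9, 0], "delta_rot": [0, 0, 0]}, {"grip": 255, "linear": [-1.6, -8.9, 0], "delta_rot": [0, 0, 0]}, {"grip": 255, "linear": [-1.78, -9.9, 0], "delta_rot": [0, 0, 0]}, {"grip": 255, "linear": [-1.96, -10.9, 0], "delta_rot": [0, 0, 0]}]'

```text
time: 15.55
ee_pos: [0.5192, 0.0767, 0.1343]
tcp_rot: [-180.0, 0.0, 169.9]
wrist_force: [0.0, 0.2, -1.9]
opening: 0.0253
grasp_force: 60.3
```

>>> play_rows --targets '[{"grip": 255, "linear": [-0.16, -0.9, 0], "delta_rot": [0, 0, 0]}, {"grip": 255, "linear": [-0.32, -1.8, 0], "delta_rot": [0, 0, 0]}, {"grip": 255, "linear": [-0.45, -2.5, 0], "delta_rot": [0, 0, 0]}, {"grip": 255, "linear": [-0.45, -2.5, 0], "delta_rot": [0, 0, 0]}, {"grip": 255, "linear": [-0.45, -2.5, 0], "delta_rot": [0, 0, 0]}, {"grip": 255, "linear": [-0.45, -2.5, 2], "delta_rot": [0, 0, 0]}, {"grip": 255, "linear": [-0.45, -2.5, 5], "delta_rot": [0, 0, 0]}, {"grip": 255, "linear": [-0.45, -2.5, 9], "delta_rot": [0, 0, 0]}, {"grip": 255, "linear": [-0.45, -2.5, 10], "delta_rot": [0, 0, 0]}, {"grip": 255, "linear": [-0.45, -2.5, 10], "delta_rot": [0, 0, 0]}]'

```text
time: 16.55
ee_pos: [0.5157, 0.053, 0.2358]
tcp_rot: [179.9, 0.2, 169.9]
wrist_force: [1.2, 0.0, -3.5]
opening: 0.0251
grasp_force: 60.5
```

Run:
```python
from h import *
p=bot.camera("scene"); a=cv2.cvtColor(p["color"],cv2.COLOR_RGB2BGR)[130:330,210:430]
q=bot.camera("top"); b=cv2.cvtColor(q["color"],cv2.COLOR_RGB2BGR)[140:310,140:350]
cv2.imwrite("pics/c5.png",np.hstack([cv2.resize(a,(390,355)),cv2.resize(b,(400,355))]))
```

```text
(no output)
```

View pics/c5.png

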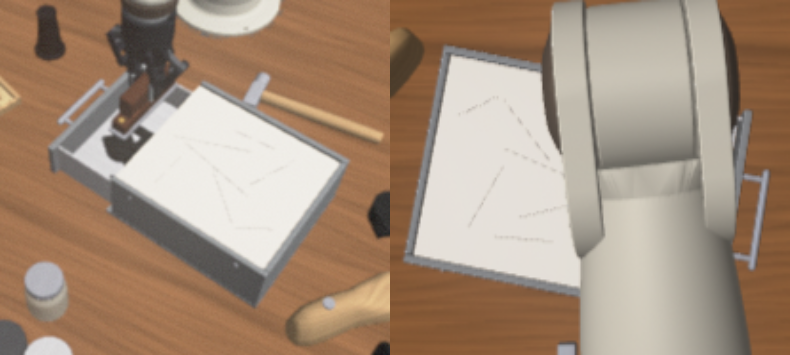

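The plate is empty and all the offcuts appear to be in the drawer. I'm carrying the scraper back to the tray.

>>> play_rows --targets '[{"grip": 255, "linear": [0, -3, 0], "delta_rot": [0, 0, 0]}, {"grip": 255, "linear": [0, -7, 0], "delta_rot": [0, 0, 0]}, {"grip": 255, "linear": [0, -11.5, 0], "delta_rot": [0, 0, 0]}, {"grip": 255, "linear": [0, -16, 0], "delta_rot": [0, 0, -0.05]}, {"grip": 255, "linear": [0, -20.5, 0], "delta_rot": [0, 0, -0.1]}, {"grip": 255, "linear": [-0.5, -25, 0], "delta_rot": [0, 0, -0.15]}, {"grip": 255, "linear": [-1, -29.5, 0], "delta_rot": [0, 0, -0.2]}, {"grip": 255, "linear": [-1.4, -34, 0], "delta_rot": [0, 0, -0.216]}, {"grip": 255, "linear": [-1.4, -38, 0], "delta_rot": [0, 0, -0.216]}, {"grip": 255, "linear": [-1.4, -41.5, 0], "delta_rot": [0, 0, -0.216]}]'

```text
time: 17.65
ee_pos: [0.4999, -0.3642, 0.2318]
tcp_rot: [180.0, -0.2, 157.4]
wrist_force: [1.2, 0.0, -2.1]
opening: 0.025
grasp_force: 60.2
```

>>> play_rows --targets '[{"grip": 255, "linear": [0, -1.9, 0], "delta_rot": [0, 0, 0]}, {"grip": 255, "linear": [0, -1.9, 0], "delta_rot": [0, 0, 0]}, {"grip": 255, "linear": [0, -1.9, 0], "delta_rot": [0, 0, 0]}]'

```text
time: 17.95
ee_pos: [0.5004, -0.3812, 0.2322]
tcp_rot: [179.9, -0.2, 157.5]
wrist_force: [0.6, -0.2, -2.4]
opening: 0.0251
grasp_force: 60.2
```

Run:
```python
from h import *
p=bot.camera("wrist"); s=bot.camera("top")
o=bot.get_obs(); print(o["time"],o["ee_pos"],o["tcp_rot"])
for n,q in(("w",p),("t",s)):
  for t,z in (("scraper_center",o["ee_pos"][2]-.002),("scraper_bay",.006),("drawer_handle",.05),("drawer_floor",.016)):
    a=bot.pinpoint(q,t)
    if a: print(n,t,a[0]["conf"],w(q,*a[0]["pixel"],z).round(4))
P=cloud(s)
for t in("strip","heel","crescent","corner"):
    a=bot.trace(s,"offcut_"+t)
    if a: m=a[0]["pixels"]; print(t,round(a[0]["conf"],2),m.sum(),np.median(P[m],0).round(3),P[m].max(0).round(3))
a=cv2.cvtColor(p["color"],cv2.COLOR_RGB2BGR)
b=cv2.cvtColor(s["color"],cv2.COLOR_RGB2BGR)[170:310,210:350]
cv2.imwrite("pics/c6.png",np.hstack([cv2.resize(a,(400,300)),cv2.resize(b,(300,300))]))
```

```text
18.05 [ 0.50078514 -0.38046673  0.23344397] [ 1.79967041e+02 -7.97612433e-02  1.57534788e+02]
w scraper_bay 0.62 [ 0.537  -0.3062  0.006 ]
t scraper_bay 0.66 [ 0.5063 -0.3879  0.006 ]
t drawer_handle 0.91 [ 0.4395 -0.1135  0.05  ]
t drawer_floor 0.91 [0.4711 0.0667 0.016 ]
strip 0.51 106 [0.485 0.041 0.036] [0.517 0.056 0.046]
heel 0.89 342 [ 0.479 -0.009  0.025] [0.509 0.049 1.174]
crescent 0.62 64 [0.55  0.027 0.036] [0.577 0.049 1.174]
corner 0.6 233 [0.443 0.024 0.029] [0.484 0.049 1.174]
```

View pics/c6.png

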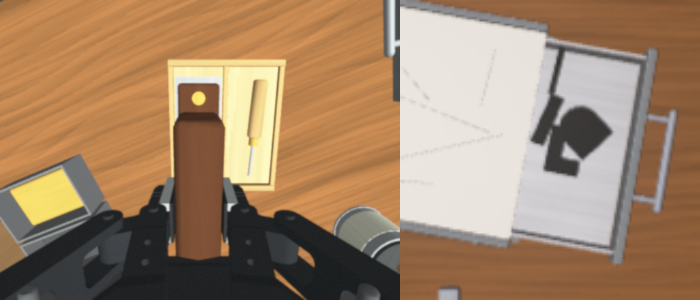

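All four offcuts lie low in the drawer, at about (570,130) in the right panel. The scraper is over its bay, aligned with the tray. I'm lowering it gently.

>>> play_rows --targets '[{"grip": 255, "linear": [0.1, 0, -4], "delta_rot": [0, 0, 0]}, {"grip": 255, "linear": [0.1, 0, -8], "delta_rot": [0, 0, 0]}, {"grip": 255, "linear": [0.1, 0, -12], "delta_rot": [0, 0, 0]}, {"grip": 255, "linear": [0.1, 0, -15], "delta_rot": [0, 0, 0]}, {"grip": 255, "linear": [0.1, 0, -17], "delta_rot": [0, 0, 0]}, {"grip": 255, "linear": [0.1, 0, -18.3], "delta_rot": [0, 0, 0]}, {"grip": 255, "linear": [0.1, 0, -18.9], "delta_rot": [0, 0, 0]}, {"grip": 255, "linear": [0.1, 0, -19.2], "delta_rot": [0, 0, 0]}, {"grip": 255, "linear": [0.1, 0, -19.4], "delta_rot": [0, 0, 0]}, {"grip": 255, "linear": [0.1, 0, -19.4], "delta_rot": [0, 0, 0]}]'

```text
time: 19.65
ee_pos: [0.5022, -0.3818, 0.0411]
tcp_rot: [-180.0, 0.1, 157.5]
wrist_force: [0.2, -0.3, -2.7]
opening: 0.0247
grasp_force: 60.3
```

>>> play_rows --targets '[{"grip": 255, "linear": [0, 0, -0.05], "delta_rot": [0, 0, 0]}, {"grip": 255, "linear": [0, 0, -0.1], "delta_rot": [0, 0, 0]}, {"grip": 255, "linear": [0, 0, -0.1], "delta_rot": [0, 0, 0]}]'

```text
time: 19.95
ee_pos: [0.5019, -0.3815, 0.0395]
tcp_rot: [-180.0, 0.0, 157.5]
wrist_force: [-0.4, -0.3, -2.5]
opening: 0.0249
grasp_force: 60.3
```

>>> play_rows --targets '[{"grip": 255, "linear": [0, 0, -0.05], "delta_rot": [0, 0, 0]}, {"grip": 255, "linear": [0, 0, -0.1], "delta_rot": [0, 0, 0]}, {"grip": 255, "linear": [0, 0, -0.1], "delta_rot": [0, 0, 0]}]'

```text
time: 20.25
ee_pos: [0.5019, -0.3816, 0.0392]
tcp_rot: [-180.0, 0.0, 157.5]
wrist_force: [-2.5, 0.7, 5.9]
opening: 0.0252
grasp_force: 61.2
```

Contact with the bay floor is confirmed by +6 N at the wrist. I'm opening the fingers and then lifting.

>>> play_rows --targets '[{"grip": 140, "linear": [0, 0, 0], "delta_rot": [0, 0, 0]}, {"grip": 100, "linear": [0, 0, 0], "delta_rot": [0, 0, 0]}, {"grip": 50, "linear": [0, 0, 0], "delta_rot": [0, 0, 0]}, {"grip": 0, "linear": [0, 0, 0], "delta_rot": [0, 0, 0]}, {"grip": 0, "linear": [0, 0, 0], "delta_rot": [0, 0, 0]}, {"grip": 0, "linear": [0, 0, 0], "delta_rot": [0, 0, 0]}, {"grip": 0, "linear": [0, 0, 1], "delta_rot": [0, 0, 0]}, {"grip": 0, "linear": [0, 0, 4], "delta_rot": [0, 0, 0]}, {"grip": 0, "linear": [0, 0, 8], "delta_rot": [0, 0, 0]}, {"grip": 0, "linear": [0, 0, 12], "delta_rot": [0, 0, 0]}]'

```text
time: 21.25
ee_pos: [0.5015, -0.3812, 0.1602]
tcp_rot: [180.0, -0.0, 157.5]
wrist_force: [0.7, -1.7, -0.4]
opening: 0.0855
grasp_force: 0.0
```

>>> play_rows --targets '[{"grip": 0, "linear": [0, 0, 4], "delta_rot": [0, 0, 0]}, {"grip": 0, "linear": [0, 0, 8], "delta_rot": [0, 0, 0]}, {"grip": 255, "linear": [0, 0, 8], "delta_rot": [0, 0, 0]}]'

```text
time: 21.55
ee_pos: [0.5029, -0.3823, 0.2457]
tcp_rot: [-179.9, 0.5, 157.5]
wrist_force: [0.2, 0.3, -0.2]
opening: 0.0731
grasp_force: 0.0
```

Run:
```python
from h import *
p=bot.camera("wrist"); P=cloud(p); ok=p["range_z"]>0
X,Y,Z=P[...,0],P[...,1],P[...,2]
def big(m):
    n,l,s,_=cv2.connectedComponentsWithStats(m.astype(np.uint8)); return l==1+np.argmax(s[1:,4])
def rect(m,l):
    c,s,a=cv2.minAreaRect((P[m][:,:2]*1000).astype(np.float32)); print(l,m.sum(),np.round(c,1),np.round(s,1),round(a,1),np.round(np.percentile(P[m][:,2],[5,50,95]),4))
r=ok&(X>.35)&(X<.65)&(Y>-.55)&(Y<-.15)
rect(big(r&(Z>.06)&(Z<.08)),"top"); rect(big(r&(Z>.012)&(Z<.024)),"tray rim")
s=bot.camera("top"); P=cloud(s); X,Y,Z=P[...,0],P[...,1],P[...,2]
d=(s["range_z"]>0)&(X>.25)&(X<.65)&(Y>-.2)&(Y<.06)
rect(big(d&(Z>.035)&(Z<.065)&(Y<-.07)),"handle")
rect(big(d&(Z>.035)&(Z<.065)&(Y<-.1)),"handle")
o=bot.get_obs(); print(o["time"],o["ee_pos"],o["tcp_rot"],o["q"].round(1),o["opening"])
```

```text
top 2662 [ 502.  -380.5] [25.8 99.5] 67.0 [0.0649 0.0674 0.0686]
tray rim 5860 [ 517.7 -344.2] [166.2 199.8] 67.5 [0.0139 0.0162 0.0185]
handle 255 [441.4 -95.5] [ 37.1 126.9] 80.1 [0.0508 0.0549 0.0588]
handle 179 [ 443.1 -103.6] [ 21.8 120.7] 80.1 [0.0508 0.0551 0.0592]
21.65 [ 0.50217639 -0.38175141  0.23991608] [-1.79962334e+02  1.46031522e-01  1.57492232e+02] [-37.2  16.7  24.6  97.7   0.  -14.7] 0.05904518152968686
```

The scraper stands at (502, −380.5) mm, which is within 1–2 mm of the bay centre, and it is upright. Next I'll take the closed fingers in front of the handle to push the drawer shut.

>>> play_rows --targets '[{"grip": 255, "linear": [-1.2, 3.8, 0], "delta_rot": [0, 0, 0.05]}, {"grip": 255, "linear": [-2.5, 7.7, 0], "delta_rot": [0, 0, 0.1]}, {"grip": 255, "linear": [-3.8, 11.6, 0], "delta_rot": [0, 0, 0.15]}, {"grip": 255, "linear": [-5, 15.5, 0], "delta_rot": [0, 0, 0.2]}, {"grip": 255, "linear": [-6.2, 19.3, 0], "delta_rot": [0, 0, 0.215]}, {"grip": 255, "linear": [-7.2, 22.3, 0], "delta_rot": [0, 0, 0.215]}, {"grip": 255, "linear": [-7.2, 22.3, -4], "delta_rot": [0, 0, 0.215]}, {"grip": 255, "linear": [-7.2, 22.3, -8.5], "delta_rot": [0, 0, 0.215]}, {"grip": 255, "linear": [-7.2, 22.3, -13], "delta_rot": [0, 0, 0.215]}, {"grip": 255, "linear": [-7.2, 22.3, -16], "delta_rot": [0, 0, 0.215]}]'

```text
time: 22.65
ee_pos: [0.4277, -0.1575, 0.074]
tcp_rot: [180.0, -0.3, 169.8]
wrist_force: [0.1, 0.2, -0.3]
opening: -0.0004
grasp_force: 0.0
```

>>> play_rows --targets '[{"grip": 255, "linear": [0, 0, -2], "delta_rot": [0, 0, 0]}, {"grip": 255, "linear": [0, 0, -3.5], "delta_rot": [0, 0, 0]}, {"grip": 255, "linear": [0, 0, -3.8], "delta_rot": [0, 0, 0]}, {"grip": 255, "linear": [0, 0, -3.8], "delta_rot": [0, 0, 0]}, {"grip": 255, "linear": [0, 0, -3.8], "delta_rot": [0, 0, 0]}]'

```text
time: 23.15
ee_pos: [0.43, -0.1585, 0.0408]
tcp_rot: [-180.0, 0.0, 169.8]
wrist_force: [0.0, -0.1, -0.0]
opening: 0.0002
grasp_force: 0.0
```

>>> play_rows --targets '[{"grip": 255, "linear": [0.18, 1, 0], "delta_rot": [0, 0, 0]}, {"grip": 255, "linear": [0.35, 2, 0], "delta_rot": [0, 0, 0]}, {"grip": 255, "linear": [0.53, 3, 0], "delta_rot": [0, 0, 0]}, {"grip": 255, "linear": [0.71, 4, 0], "delta_rot": [0, 0, 0]}, {"grip": 255, "linear": [0.89, 5, 0], "delta_rot": [0, 0, 0]}, {"grip": 255, "linear": [1.06, 6, 0], "delta_rot": [0, 0, 0]}, {"grip": 255, "linear": [1.24, 7, 0], "delta_rot": [0, 0, 0]}, {"grip": 255, "linear": [1.42, 8, 0], "delta_rot": [0, 0, 0]}]'

```text
time: 23.95
ee_pos: [0.4444, -0.0776, 0.0405]
tcp_rot: [-180.0, 0.0, 169.8]
wrist_force: [0.0, -2.9, 4.3]
opening: -0.0
grasp_force: 1.6
```

>>> play_rows --targets '[{"grip": 255, "linear": [0.18, 1, 0], "delta_rot": [0, 0, 0]}, {"grip": 255, "linear": [0.35, 2, 0], "delta_rot": [0, 0, 0]}, {"grip": 255, "linear": [0.53, 3, 0], "delta_rot": [0, 0, 0]}, {"grip": 255, "linear": [0.71, 4, 0], "delta_rot": [0, 0, 0]}, {"grip": 255, "linear": [0.89, 5, 0], "delta_rot": [0, 0, 0]}, {"grip": 255, "linear": [1.0, 5.7, 0], "delta_rot": [0, 0, 0]}, {"grip": 255, "linear": [1.1, 6.2, 0], "delta_rot": [0, 0, 0]}, {"grip": 255, "linear": [1.1, 6.2, 0], "delta_rot": [0, 0, 0]}, {"grip": 255, "linear": [1.1, 6.2, 0], "delta_rot": [0, 0, 0]}]'

```text
time: 24.85
ee_pos: [0.4547, -0.0162, 0.0399]
tcp_rot: [180.0, -0.1, 169.8]
wrist_force: [-0.4, -1.4, -0.1]
opening: -0.0001
grasp_force: 0.0
```

```bash
cat > d.py <<'E'
from h import *
s=bot.camera("scene"); o=bot.get_obs()
C=np.array([.495,.2]);a=np.radians(79.8);e=np.array([np.cos(a),np.sin(a)]);f=np.array([-e[1],e[0]])
print(o["time"],o["ee_pos"],"tcp plate",((o["ee_pos"][:2]-C)@e).round(4),o["wrist_force"].round(1))
for n in("scene","top"):
    s=bot.camera(n);P=cloud(s)
    L=P[...,:2]-C; u=L@e; v=L@f; Z=P[...,2]
    m=(s["range_z"]>0)&(u<-.13)&(u>-.32)&(abs(abs(v)-.08)<.035)&(Z>.072)&(Z<.086)
    if m.sum(): print(n,"panel top u",np.percentile(u[m],[2,50,98]).round(4),m.sum())
    m=(s["range_z"]>0)&(u<-.16)&(abs(abs(v)-.045)<.015)&(Z>.045)&(Z<.062)
    if m.sum(): print(n,"handle u",np.percentile(u[m],[2,50,98]).round(4),m.sum())
    for t,z in (("drawer_handle",.05),("drawer_floor",.016)):
        r=bot.pinpoint(s,t)
        if r: print(t,r[0]["conf"],((w(s,*r[0]["pixel"],z)[:2]-C)@e).round(4))
E
python3 d.py
```

```text
24.9 [ 0.45474583 -0.01643935  0.04002807] tcp plate -0.2201 [-0.5  0.4 -0.5]
scene panel top u [-0.162  -0.1551 -0.1496] 162
scene handle u [-0.2008 -0.1922 -0.1752] 59
drawer_handle 0.62 -0.1968
top panel top u [-0.164  -0.158  -0.1525] 235
top handle u [-0.4438 -0.172  -0.1659] 17
```

About 10 mm remains. I'll push in small steps until the force rises.

>>> play_rows --targets '[{"grip": 255, "linear": [0.07, 0.4, 0], "delta_rot": [0, 0, 0]}, {"grip": 255, "linear": [0.12, 0.7, 0], "delta_rot": [0, 0, 0]}, {"grip": 255, "linear": [0.16, 0.9, 0], "delta_rot": [0, 0, 0]}, {"grip": 255, "linear": [0.16, 0.9, 0], "delta_rot": [0, 0, 0]}, {"grip": 255, "linear": [0.16, 0.9, 0], "delta_rot": [0, 0, 0]}]'

```text
time: 25.7
ee_pos: [0.4567, -0.0072, 0.0403]
tcp_rot: [180.0, -0.0, 169.8]
wrist_force: [0.1, 0.5, -0.2]
opening: 0.0001
grasp_force: 0.0
```

>>> play_rows --targets '[{"grip": 255, "linear": [0.03, 0.15, 0], "delta_rot": [0, 0, 0]}, {"grip": 255, "linear": [0.03, 0.15, 0], "delta_rot": [0, 0, 0]}, {"grip": 255, "linear": [0.03, 0.15, 0], "delta_rot": [0, 0, 0]}]'

```text
time: 26.0
ee_pos: [0.4569, -0.0059, 0.0403]
tcp_rot: [180.0, -0.0, 169.8]
wrist_force: [-0.2, -1.3, -0.1]
opening: 0.0002
grasp_force: 0.2
```

>>> play_rows --targets '[{"grip": 255, "linear": [0.03, 0.15, 0], "delta_rot": [0, 0, 0]}, {"grip": 255, "linear": [0.03, 0.15, 0], "delta_rot": [0, 0, 0]}, {"grip": 255, "linear": [0.03, 0.15, 0], "delta_rot": [0, 0, 0]}]'

```text
time: 26.3
ee_pos: [0.4572, -0.0044, 0.0403]
tcp_rot: [180.0, -0.0, 169.8]
wrist_force: [-0.7, -1.2, 0.0]
opening: 0.0
grasp_force: 0.5
```

>>> play_rows --targets '[{"grip": 255, "linear": [0.03, 0.15, 0], "delta_rot": [0, 0, 0]}, {"grip": 255, "linear": [0.03, 0.15, 0], "delta_rot": [0, 0, 0]}, {"grip": 255, "linear": [0.03, 0.15, 0], "delta_rot": [0, 0, 0]}]'

```text
time: 26.6
ee_pos: [0.4573, -0.0039, 0.0402]
tcp_rot: [-179.9, -0.0, 169.8]
wrist_force: [-1.4, -7.2, 1.5]
opening: 0.0002
grasp_force: 3.8
```

```bash
python3 d.py
```

```text
26.65 [ 0.45728121 -0.00386128  0.04023355] tcp plate -0.2073 [-1.4 -7.5  1.6]
scene panel top u [-0.1519 -0.1495 -0.1465] 37
scene handle u [-0.1927 -0.1819 -0.1642] 55
drawer_handle 0.72 -0.1829
drawer_floor 0.54 0.0273
top panel top u [-0.1532 -0.1474 -0.1417] 175
top handle u [-0.5674 -0.5669 -0.5664] 2
drawer_handle 0.73 -0.5523
```

The drawer is at its stop: 7.5 N, and the panel is at −0.153 to −0.142. I'm backing away.

>>> play_rows --targets '[{"grip": 255, "linear": [-0.18, -1, 0], "delta_rot": [0, 0, 0]}, {"grip": 255, "linear": [-0.53, -3, 0], "delta_rot": [0, 0, 0]}, {"grip": 255, "linear": [-0.9, -5, 0], "delta_rot": [0, 0, 0]}, {"grip": 255, "linear": [-0.9, -5, 3], "delta_rot": [0, 0, 0]}, {"grip": 255, "linear": [-0.9, -5, 7], "delta_rot": [0, 0, 0]}, {"grip": 255, "linear": [-0.9, -5, 12], "delta_rot": [0, 0, 0]}, {"grip": 255, "linear": [-0.9, -5, 17], "delta_rot": [0, 0, 0]}, {"grip": 255, "linear": [-0.9, -5, 17], "delta_rot": [0, 0, 0]}]'

```text
time: 27.75
ee_pos: [0.4506, -0.0534, 0.2171]
tcp_rot: [179.9, 0.6, 169.8]
wrist_force: [-0.6, 1.1, -0.9]
opening: 0.0
grasp_force: 0.0
```

```bash
python3 d.py; python3 -c "
from h import *
save(bot.camera('scene'),'s9.png')"
```

```text
27.8 [ 0.44997419 -0.0533167   0.21377304] tcp plate -0.2573 [-0.1  0.2 -0.9]
scene panel top u [-0.1516 -0.1493 -0.1468] 37
scene handle u [-0.1911 -0.1832 -0.1645] 84
drawer_handle 0.73 -0.1815
top panel top u [-0.1532 -0.1474 -0.1417] 245
top handle u [-0.1937 -0.1853 -0.1611] 143
drawer_handle 0.64 -0.1906
```

View pics/s9.png

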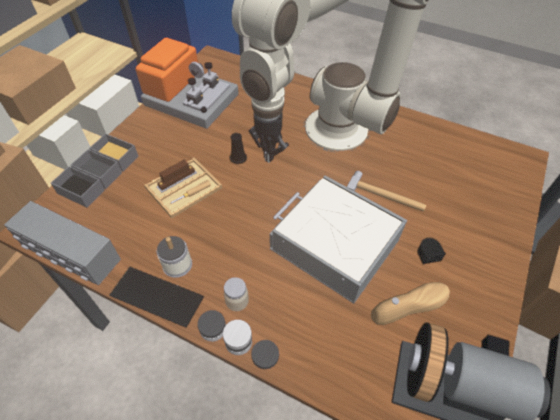

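The drawer is shut (handle at about (288,205)), the plate is clear, the scraper stands in its bay at (177,173), and the bystanders have not moved. I'm handing in.

```bash
python3 -c "
from workcell import bot
print(bot.job_done())"
```

```text
the job is handed in; nothing more can be done
None
```

I wiped all four offcuts into the scrap drawer with the scraper, stood the scraper back in its bay and pushed the drawer shut. The job was handed in at about 28 s; it returned no verdict, but the last camera check showed nothing out of place.

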